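# Stow the limb-support boom and hang up its fixator ring

### The job

The black fixator ring is parked in its foot right in front of the telescoping boom: lift it out by the rim and hang it over the high J-hook. Then push the boom's three tubes fully home, one after the other, the innermost (red cap) first, then the middle (yellow collar), then the outer (blue collar), and leave the bottle, the jar and the bone model as they stand.

Things in the scene. Friction and masses are not known exactly. Their poses are not given: they have to be found in the camera images.
- boom: fixed telescoping boom on an orange bench clamp. Origin on the table under the axis; own +x is the level direction in which the tubes stick out; the tubes' common axis runs along own x, 100 mm above the table. The aluminium barrel (diameter 40) and its dark collar (diameter 46) end at own x = 50; its rear end is at own x = -78. Nothing on it is taller than 125. A tightening knob sticks out to 62 mm on own +y at own x = -20.
- inner_tube (a joint): how far the innermost tube (steel, diameter 18, round red end cap of diameter 25, 12 thick) stands out of the middle tube, m; 0 = fully home, cap against the yellow collar; never beyond 0.055. Slides stiffly with 4 N of friction and stays where it is left.
- middle_tube (a joint): how far the middle tube (aluminium, diameter 25, yellow collar of diameter 31, 10 thick) stands out of the outer tube, m; 0 = fully home, collar against the blue collar; at most 0.055; friction 8.5 N. It carries the inner tube.
- outer_tube (a joint): how far the outer tube (steel, diameter 32, blue collar of diameter 38, 10 thick) stands out of the barrel, m; 0 = fully home, collar against the barrel's dark collar; at most 0.055; friction 13 N. It carries the other two. Since the friction grows outwards, a steady push on the red cap moves the inner tube first, then the middle, then the outer.
- cap_face (a point): centre of the flat outer face of the red end cap, 100 mm above the table. With all tubes home it lies 82 mm along the boom's own x; each tube adds its own joint value.
- ring: loose black fixator ring with small bright bolts, outer diameter 170, inner diameter 146 (rim 12 mm radially), 10 mm thick, 0.1 to 0.2 kg. Origin at its centre, own x along its axis. At the start it stands upright in its foot, its top 178 mm above the table, and may lean a few degrees.
- ring_foot: fixed grey slotted foot, 50 by 140 mm, 45 mm tall, slot along own y, 37 mm deep, 12 mm wide, slot floor 8 mm up; origin on the table under its middle. It stands a little beyond the red cap on the boom's axis.
- hook: fixed J-hook: orange foot plate (90 by 90, 12 thick), 14 mm post at the origin (on the table), and a 10 mm round bar that leaves the post 250 mm up and runs 74 mm level towards own -x, where its tip turns up to 283 mm above the table. Nothing stands above the bar at the post.
- hook_seat (a point): top of the bar midway between post and upturned tip, where the ring's rim shall hang: 255 mm above the table, 36 mm from the post; axes as the hook's (own -x towards the tip).
- bottle: white bottle, diameter 60, 120 tall, a bystander; origin under its middle
- jar: amber jar with steel lid, diameter 66, 85 tall, a bystander; origin under its middle
- bone: ivory bone-end model on a black foot, diameter 68, 112 tall, a bystander; origin under its middle
Mind the look-alikes: they are no part of the job. Leave any green or purple look-alike of the boom alone.

How it is judged:
By the outcome, as a careful person would: the job done as asked, in the order asked, and still so for the second after the job is handed in, with the robot touching nothing.
It also fails if it takes over 61 s, if anything falls off the work surface, if the arm or the gripper's body presses on something with over 40 N, if the wrist force passes 120 N, or if a joint passes its speed limit or range.

### The arm

A 6-joint arm with a two-finger parallel gripper is mounted at the origin on the work surface. World frame = base frame: x ahead of the robot, y to its left, z up, the work surface at z = 0. Lengths are in m, angles in rad, forces in N, time in s.
With the tool pointing down it reaches from about 0.4 to 0.925 m from the base axis. Payload 12.5 kg.
Tool frame: the origin (TCP) lies at the very end of the fingers, on their centre line; the grasp point (between the pads) lies 19 mm behind it; z points along the fingers, y is the line along which they close (so a half turn about z gives the same grasp; the last joint's range is limited). The gripper opens to 95 mm and grips with 3 to 60 N. Pads are 20 mm wide; open, the fingers measure 119 mm over their backs; the gripper's body (75 mm by 180 mm) begins 59 mm behind the grasp point.
Start: joints at [-1.307, 0.491, 1.559, -0, 1.092, -0.106], TCP at [0.226, -0.583, 0.215] pointing down, gripper open.
Joint ranges: [-3.1, 3.1], [-0.84, 2.19], [0.05, 2.79], [-1.13, 4.28], [0.06, 2.93], [-2.69, 2.69]. Speed limits (rad/s): [2.22, 2.22, 2.79, 3.14, 3.14, 3.14].

### API

Orientations are given as a unit quaternion [x, y, z, w].
In Python, from station import state, cams, ctrl gives the robot as it stands. The module is installed in compiled form; this text tells all that it offers.
- The arm moves only by the shell command python3 -m inch 'ROWS' [OPENING] [FORCE]. ROWS is a JSON object of lists of equal length, an entry for each row: "dp": the shift along the world's x, y, z in mm, a list of three; "angular": the turn, a rotation vector about the world's x, y, z in degrees, a list of three. In form: {"dp": [[x, y, z], ...], "angular": [[ax, ay, az], ...]}. A call has 1 to 8 rows; each row is the pose to reach, as a shift and turn from the pose commanded when the call began; what a row does not reach only later rows make up. A row lasts 1/8 s, in which the tool goes at most 62.5 mm and 10.7 degrees, less where a joint would pass 70% of its speed; a pose out of reach is approached as far as the arm can. A call with a gripper value outside its range is refused whole. OPENING is the finger opening in mm, from 0 to 95.1, set as the call begins (- or left out, the last holds). The fingers move at their own pace and stop on an object; FORCE is the grip in N (left out, the last holds). Time passes only in rows, so rows that repeat a pose let the fingers close. It gives the time, the measured TCP pose, the force, the opening and the grip force at its end, in the units of the state.
- state(): the state, without advancing time (a new reading comes with each control period).
- cams.camera(name): name is "scene" or "top" or "wrist"; returns a dict with "image" (420x560x3 uint8, red, green, blue), "fx", "fy", "cx", "cy" (pixels), "rvec" (rotation vector, rad) and "tvec" (3), from world to camera coordinates, as OpenCV has them. Camera axes: x right, y down, z forward; pixel columns grow to the right and rows downward; lengths in m; the calibration is good to about 2 mm. A picture is of the moment at which its call begins. There is no depth.
- ctrl.finish_job(): hands the job in; it is judged then, once.
The state is a dict: "t": time; "joints": joint angles; "joint_velocities": joint speeds; "joint_torque": joint torques, N m; "tool_pos": TCP position; "eef_rot": TCP orientation; "ft_force": force on the tool from outside, world axes, zero at the start; "moment": the same for the moment, N m; "width": finger opening in m; "finger_force": force on a finger pad.
Only numpy, scipy, OpenCV 4.12 (cv2) and the standard library are available. Lean on these libraries where they do the work, as an engineer would, in place of code of your own. Each camera call takes 0.05 s, during which the arm holds its last target. There are 200 camera calls.

## Working session

There is one attempt and no reset: what is moved stays moved. The work goes in short steps, Python scripts to look and compute and a shell command to move; the robot and the scene stay as the last step left them, time stands still between calls to the robot, and variables do not carry over. Pictures are saved under pics/ and viewed, at most 12 in all, crops included, and the job is handed in when it is done.

```bash
mkdir -p pics && cat > h.py <<'E'
import numpy as np, cv2
from station import state, cams, ctrl
def snap(name, fn):
    c=cams.camera(name); cv2.imwrite('pics/'+fn+'.png', c['image'][:,:,::-1])
    np.save('pics/'+fn+'.npy', {k:c[k] for k in c if k!='image'}, allow_pickle=True); return c
def load(fn): return np.load('pics/'+fn+'.npy',allow_pickle=True).item()
def ray(c,u,v):
    R=cv2.Rodrigues(np.array(c['rvec'],float))[0]; t=np.array(c['tvec'],float).ravel()
    return -R.T@t, R.T@np.array([(u-c['cx'])/c['fx'],(v-c['cy'])/c['fy'],1.])
def atz(c,u,v,z):
    o,d=ray(c,u,v); return o+d*(z-o[2])/d[2]
def tri(c1,p1,c2,p2):
    o1,d1=ray(c1,*p1);o2,d2=ray(c2,*p2)
    s=np.linalg.lstsq(np.c_[d1,-d2],o2-o1,rcond=None)[0]
    a=o1+s[0]*d1;b=o2+s[1]*d2; return (a+b)/2,np.linalg.norm(a-b)
def proj(c,p):
    return cv2.projectPoints(np.array(p,float).reshape(-1,3),np.array(c['rvec'],float),np.array(c['tvec'],float),np.array([[c['fx'],0,c['cx']],[0,c['fy'],c['cy']],[0,0,1.]]),None)[0].reshape(-1,2)
E
python3 - <<'E'
from h import *
a=snap('scene','s0');b=snap('top','t0')
for c in(a,b): print(ray(c,280,210),c['fx'])
cv2.imwrite('pics/st.png',np.vstack([a['image']])[:,:,::-1])
E
```

```text
(array([1.37773616, 0.09778983, 0.94980715]), array([-0.72790362, -0.07261504, -0.68198899])) 461.336773758977
(array([ 0.51205286, -0.00360657,  1.10551739]), array([ 0.0404466 , -0.03285276, -0.99866145])) 387.32381329601077
```

View pics/s0.png

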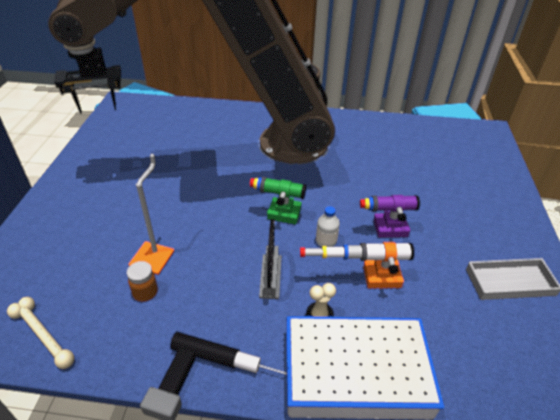

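View pics/t0.png

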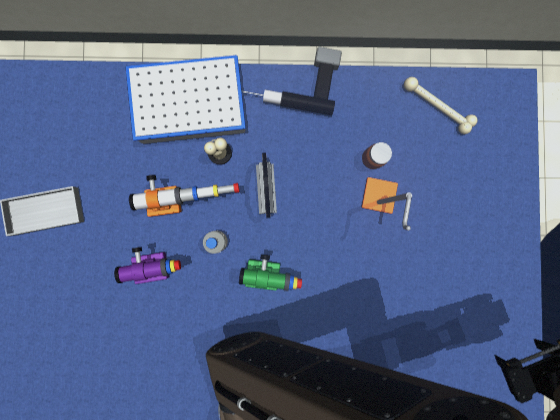

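The scene view shows the orange boom with its red cap at (303,252), the ring in its foot at about (270,260), and the hook plate at (152,257). In the top view the cap is at (237,188), the ring runs from (265,153) to (267,217), and the hook bar from (408,195) to (407,228). I'll enlarge both.

```bash
python3 - <<'E'
from h import *
t=cv2.imread('pics/t0.png');s=cv2.imread('pics/s0.png')
A=cv2.resize(t[135:245,120:280],None,fx=5,fy=5,interpolation=cv2.INTER_CUBIC)
cv2.imwrite('pics/z1.png',A)
B=cv2.resize(t[165:245,340:430],(450,400),interpolation=cv2.INTER_CUBIC)
C=cv2.resize(s[145:280,120:180],(267,600),interpolation=cv2.INTER_CUBIC)
o=np.zeros((600,717+10,3),np.uint8);o[:400,:450]=B;o[:,460:727]=C
cv2.imwrite('pics/z2.png',o)
E
```

```text
(no output)
```

View pics/z1.png

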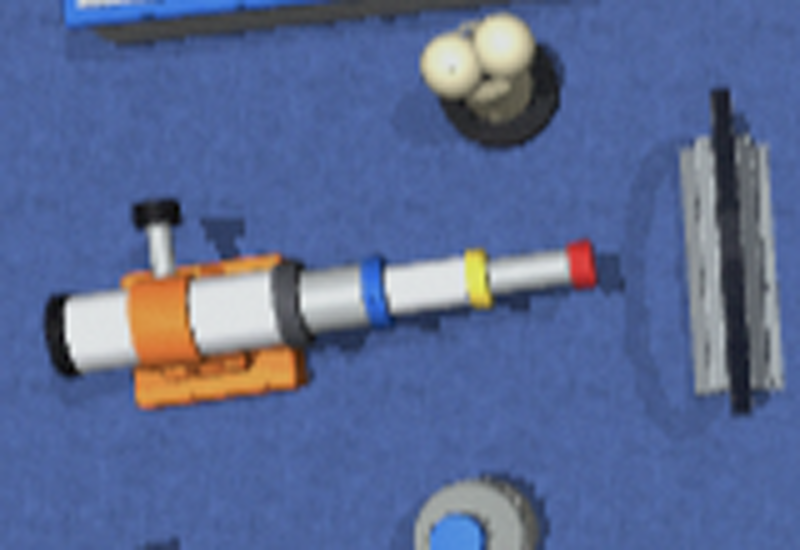

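View pics/z2.png

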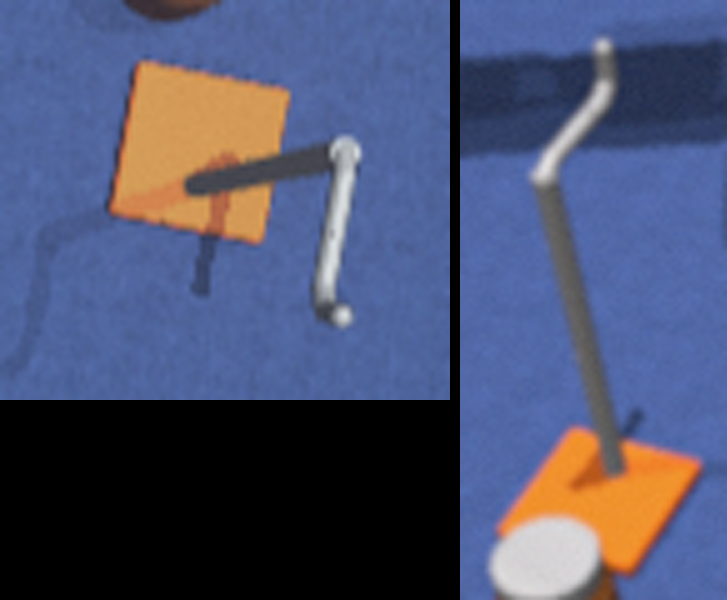

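```bash
python3 - <<'E'
from h import *
np.set_printoptions(precision=4,suppress=True)
t=load('t0');s=load('s0')
z1=lambda p:(120+p[0]/5,135+p[1]/5); z2=lambda p:(340+p[0]/5,165+p[1]/5)
for n,p,z in [('cap',(595,263),.1),('yel',(479,278),.1),('blue',(375,292),.1),('dark',(290,303),.1),('rear',(50,336),.1),('ringA',(720,90),.093),('ringB',(740,412),.093),('ringtop',(728,235),.178),
 ('f1',(683,150),.045),('f2',(768,145),.045),('f3',(695,395),.045),('f4',(782,388),.045)]: print(n,atz(t,*z1(p),z))
for n,p,z in [('p1',(138,62),.012),('p2',(290,92),.012),('p3',(260,243),.012),('p4',(110,212),.012),('postb',(195,185),.012),('postt',(345,150),.253),('elb',(322,300),.25),('tip',(343,316),.283)]: print(n,atz(t,*z2(p),z))
S=lambda p:(120+(p[0]-460)/267*60,145+p[1]/600*135)
for n,p,z in [('s post',(543,178),.25),('s tip',(603,42),.283),('s postb',(616,470),.012)]: print(n,atz(s,*S(p),z))
print('s cap tri', tri(t,z1((590,265)),s,(303,252)))
E
```

```text
cap [0.6101 0.0703 0.1   ]
yel [0.6017 0.1302 0.1   ]
blue [0.5939 0.1838 0.1   ]
dark [0.5878 0.2274 0.1   ]
rear [0.5696 0.3499 0.1   ]
ringA [0.7027 0.0063 0.093 ]
ringB [ 0.5334 -0.0057  0.093 ]
ringtop [0.6166 0.001  0.178 ]
f1 [0.6783 0.0268 0.045 ]
f2 [ 0.6816 -0.02    0.045 ]
f3 [0.5436 0.0189 0.045 ]
f4 [ 0.5478 -0.0287  0.045 ]
p1 [ 0.6516 -0.2891  0.012 ]
p2 [ 0.6353 -0.3765  0.012 ]
p3 [ 0.5488 -0.3588  0.012 ]
p4 [ 0.5657 -0.2729  0.012 ]
postb [ 0.5815 -0.3216  0.012 ]
postt [ 0.5824 -0.3189  0.253 ]
elb [ 0.5156 -0.3092  0.25  ]
tip [ 0.5087 -0.3065  0.283 ]
s post [ 0.5929 -0.3156  0.25  ]
s tip [ 0.5145 -0.3033  0.283 ]
s postb [ 0.5859 -0.318   0.012 ]
s cap tri (array([0.6092, 0.0773, 0.0949]), np.float64(0.008155604683220238))
```

```bash
python3 - <<'E'
from h import *
from scipy.spatial.transform import Rotation as R
s=state(); np.set_printoptions(precision=4,suppress=True)
print(s['t'],s['tool_pos'],s['ft_force'],s['width']);M=R.from_quat(s['eef_rot']).as_matrix();print(M)
print('tool y heading',np.degrees(np.arctan2(M[1,1],M[0,1])))
E
```

```text
0.1 [ 0.2258 -0.5825  0.2141] [-0.0261  0.1278  0.2308] 0.09527794090286142
[[ 0.9324  0.3615 -0.0003]
 [ 0.3615 -0.9324  0.0009]
 [ 0.0001 -0.001  -1.    ]]
tool y heading -68.81060451001473
```

```bash
python3 -m inch '{"dp":[[0,0,60],[0,0,110],[30,45,115],[64,96,115],[98,147,115],[132,198,115],[166,249,115],[200,300,115]],"angular":[[0,0,0],[0,0,0],[0,0,0],[0,0,0],[0,0,-5],[0,0,-9],[0,0,-14],[0,0,-17.5]]}' 40 10 && python3 -m inch '{"dp":[[34,51,0],[68,102,0],[102,153,0],[136,204,-10],[170,255,-30],[191,284,-50],[191,284,-50],[191,284,-50]],"angular":[[0,0,0],[0,0,0],[0,0,0],[0,0,0],[0,0,0],[0,0,0],[0,0,0],[0,0,0]]}'
python3 - <<'E'
from h import *
a=snap('wrist','w1'); s=state(); print(s['t'],s['tool_pos'],s['ft_force'],s['width'])
print(proj(a,[[.6166,.001,.178],[.618,.0005,.166],s['tool_pos']]))
E
```

```text
t: 1.1
tool_pos: [0.4266, -0.2809, 0.3296]
eef_rot: [1.0, 0.031, -0.0, -0.0]
ft_force: [1.5, 0.1, -0.1]
width: 0.0401
finger_force: 0.0
t: 2.1
tool_pos: [0.6167, 0.0009, 0.2797]
eef_rot: [0.999, 0.032, -0.0, 0.0]
ft_force: [0.7, -0.3, 1.2]
width: 0.0402
finger_force: 0.0
2.15 [6.16695977e-01 4.85856791e-04 2.80166347e-01] [ 0.11390484 -0.29031744  0.67781639] 0.03991623657497907
[[280.83048903 205.10047252]
 [281.52947283 199.74911094]
 [281.82530784 256.51226841]]
```

View pics/w1.png

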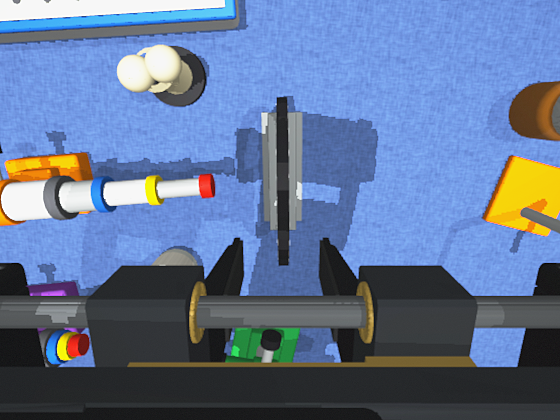

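The wrist view shows the ring edge-on, vertical at column 282 between rows 98 and 265. That is centred between the fingers (column 282) and lines up with the predicted ring top. I'll descend and grip.

```bash
python3 -m inch '{"dp":[[1,0,-50],[1,0,-90],[1,0,-113],[1,0,-113]],"angular":[[0,0,0],[0,0,0],[0,0,0],[0,0,0]]}' && python3 -m inch '{"dp":[[0,0,0],[0,0,0],[0,0,0],[0,0,0],[0,0,0]],"angular":[[0,0,0],[0,0,0],[0,0,0],[0,0,0],[0,0,0]]}' 0 40
```

```text
t: 2.65
tool_pos: [0.6172, 0.0002, 0.1661]
eef_rot: [1.0, 0.031, -0.001, -0.0]
ft_force: [0.8, 0.2, -0.2]
width: 0.0402
finger_force: 0.0
t: 3.28
tool_pos: [0.6182, 0.0012, 0.1672]
eef_rot: [0.999, 0.032, 0.001, 0.0]
ft_force: [0.0, 0.8, 5.3]
width: 0.0096
finger_force: 40.0
```

```bash
python3 -m inch '{"dp":[[0,0,15],[0,0,35],[0,0,60],[0,0,90],[0,0,125],[0,0,163],[0,0,163],[0,0,163]],"angular":[[0,0,0],[0,0,0],[0,0,0],[0,0,0],[0,0,0],[0,0,0],[0,0,0],[0,0,0]]}'
python3 - <<'E'
from h import *
a=snap('scene','s1');b=snap('wrist','w2')
cv2.imwrite('pics/v1.png',cv2.resize(np.hstack([a['image'],b['image']])[:,:,::-1],(800,300),interpolation=cv2.INTER_AREA))
E
```

```text
t: 4.28
tool_pos: [0.6174, 0.0014, 0.329]
eef_rot: [0.999, 0.032, -0.001, -0.0]
ft_force: [0.0, -0.4, -1.1]
width: 0.0096
finger_force: 40.0
```

View pics/v1.png

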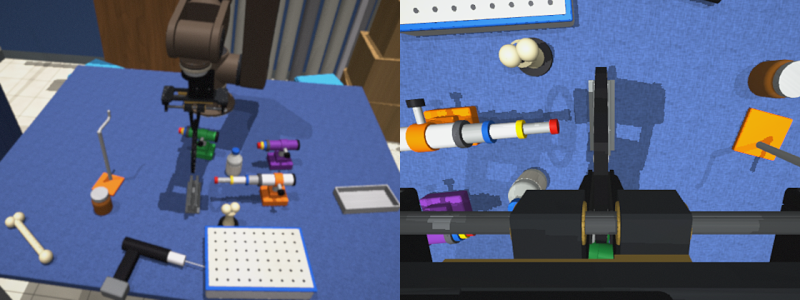

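```bash
python3 -m inch '{"dp":[[-20,-14,0],[-45,-30,0],[-70,-46,0],[-95,-62,0],[-120,-78,0],[-145,-95,0],[-165,-110,0],[-170,-121,0]],"angular":[[0,0,9.6],[0,0,19.2],[0,0,28.9],[0,0,38.5],[0,0,48],[0,0,57.6],[0,0,67.3],[0,0,77]]}' && python3 -m inch '{"dp":[[0,0,0],[5,-30,0],[5,-70,0],[5,-110,0],[5,-150,0],[5,-177,0],[5,-177,0],[5,-177,0]],"angular":[[0,0,0],[0,0,0],[0,0,0],[0,0,0],[0,0,0],[0,0,0],[0,0,0],[0,0,0]]}'
python3 - <<'E'
from h import *
from scipy.spatial.transform import Rotation as R
a=snap('scene','s2');b=snap('wrist','w3');c=snap('top','t2')
M=R.from_quat(state()['eef_rot']).as_matrix();print('head',np.degrees(np.arctan2(M[1,1],M[0,1])))
A=cv2.resize(a['image'][60:270,50:330],(560,420));C=cv2.resize(c['image'][130:270,330:490],(480,420))
cv2.imwrite('pics/v2.png',cv2.resize(np.vstack([np.hstack([A,C[:,:240]]),np.hstack([b['image'],C[:,240:]])]),(571,600))[:,:,::-1])
E
```

```text
t: 5.38
tool_pos: [0.4467, -0.1201, 0.3291]
eef_rot: [0.761, 0.649, -0.0, -0.001]
ft_force: [-0.2, 1.0, -1.4]
width: 0.0095
finger_force: 40.0
t: 6.38
tool_pos: [0.4531, -0.2959, 0.3292]
eef_rot: [0.763, 0.647, 0.0, -0.001]
ft_force: [0.6, 0.2, -1.0]
width: 0.0097
finger_force: 40.0
head -9.30995944219489
```

View pics/v2.png

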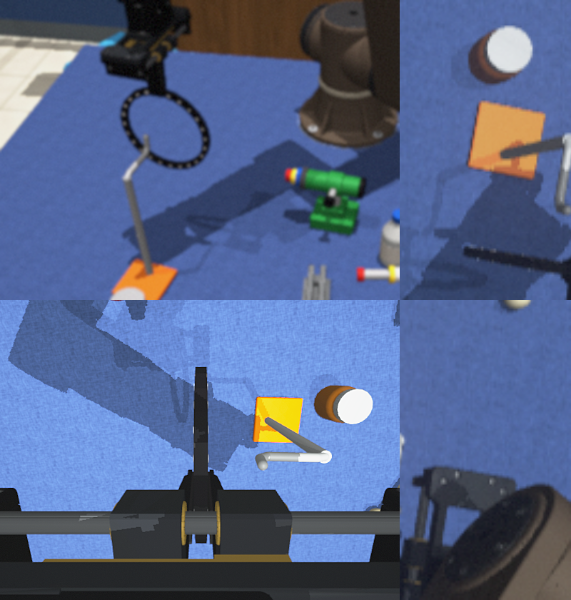

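The wrist and scene views show the ring held upright in front of the upturned tip. In the wrist image the post top is at about (455,220) and the tip at (368,224).

```bash
python3 - <<'E'
from h import *
np.set_printoptions(precision=4,suppress=True)
w=load('w3');t=load('t2');tp=np.array(state()['tool_pos'])
P=atz(w,455,220,.253);T=atz(w,368,222,.275);print(P,T)
# post in top composite: x=330+ (px-400)/.714/3
for p,z in[((567,145),.253),((565,208),.25)]: print(atz(t,330+((p[0]-400)/.714)/3,130+p[1]/.714/3,z))
E
```

```text
[ 0.5797 -0.3206  0.253 ] [ 0.511  -0.3035  0.275 ]
[ 0.5764 -0.3165  0.253 ]
[ 0.511  -0.3151  0.25  ]
```

```bash
python3 -m inch '{"dp":[[30,-5,0],[60,-11,0],[94,-16,0],[94,-16,0],[94,-16,-25],[94,-16,-50],[94,-16,-66],[94,-16,-66]],"angular":[[0,0,0],[0,0,0],[0,0,0],[0,0,0],[0,0,0],[0,0,0],[0,0,0],[0,0,0]]}'
python3 - <<'E'
from h import *
a=snap('scene','s3');b=snap('wrist','w4')
A=cv2.resize(a['image'][60:270,50:330],(560,420))
cv2.imwrite('pics/v3.png',cv2.resize(np.hstack([A,b['image']]),(800,300))[:,:,::-1])
E
```

```text
t: 7.52
tool_pos: [0.5465, -0.3124, 0.2631]
eef_rot: [0.762, 0.647, -0.0, -0.001]
ft_force: [1.1, -1.4, -0.9]
width: 0.0097
finger_force: 40.0
```

View pics/v3.png

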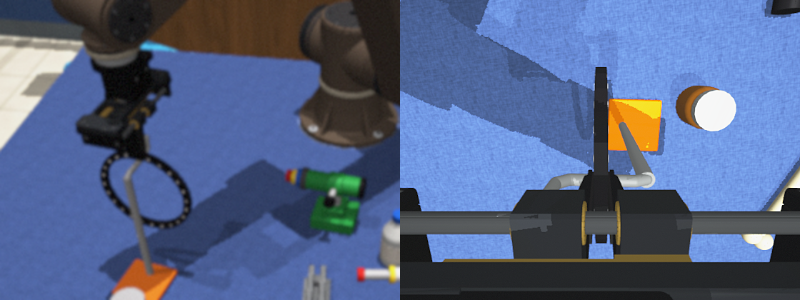

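The bar now passes through the ring, with its tip on one side (about (555,185)) and the post on the other (about (648,178)). I'll lower in small steps until the ring touches.

```bash
python3 -m inch '{"dp":[[0,0,-2],[0,0,-4],[0,0,-4]],"angular":[[0,0,0],[0,0,0],[0,0,0]]}';python3 -m inch '{"dp":[[0,0,-1],[0,0,-2],[0,0,-2]],"angular":[[0,0,0],[0,0,0],[0,0,0]]}'
```

```text
t: 8.0
tool_pos: [0.5469, -0.3127, 0.2597]
eef_rot: [0.762, 0.647, 0.0, 0.0]
ft_force: [-0.2, -0.2, -2.1]
width: 0.0092
finger_force: 40.0
t: 8.38
tool_pos: [0.5469, -0.3128, 0.2576]
eef_rot: [0.762, 0.647, 0.0, -0.0]
ft_force: [-0.7, 0.5, -1.9]
width: 0.0095
finger_force: 40.0
```

```bash
python3 -m inch '{"dp":[[0,0,-1],[0,0,-1.5],[0,0,-1.5],[0,0,-1.5]],"angular":[[0,0,0],[0,0,0],[0,0,0],[0,0,0]]}'
```

```text
t: 8.88
tool_pos: [0.5469, -0.3128, 0.2562]
eef_rot: [0.762, 0.647, 0.0, 0.0]
ft_force: [-0.3, -0.4, -1.2]
width: 0.0096
finger_force: 40.0
```

```bash
python3 -m inch '{"dp":[[0,0,0],[0,0,0],[0,0,0],[0,0,0],[0,0,0],[0,0,0]],"angular":[[0,0,0],[0,0,0],[0,0,0],[0,0,0],[0,0,0],[0,0,0]]}' 26 && python3 -m inch '{"dp":[[0,0,4],[0,0,10],[0,0,20],[0,0,40],[0,0,80],[0,0,80],[0,0,80],[0,0,80]],"angular":[[0,0,0],[0,0,0],[0,0,0],[0,0,0],[0,0,0],[0,0,0],[0,0,0],[0,0,0]]}'
python3 - <<'E'
from h import *
a=snap('scene','s4');b=snap('wrist','w5')
A=cv2.resize(a['image'][60:270,50:330],(560,420))
cv2.imwrite('pics/v4.png',cv2.resize(np.hstack([A,b['image']]),(800,300))[:,:,::-1])
E
```

```text
t: 9.62
tool_pos: [0.5469, -0.3128, 0.2562]
eef_rot: [0.762, 0.647, 0.0, 0.0]
ft_force: [-0.7, 0.1, 0.6]
width: 0.0258
finger_force: 0.0
t: 10.62
tool_pos: [0.5467, -0.3126, 0.3353]
eef_rot: [0.762, 0.647, -0.0, -0.001]
ft_force: [-0.5, 0.1, -0.0]
width: 0.0263
finger_force: 0.0
```

View pics/v4.png

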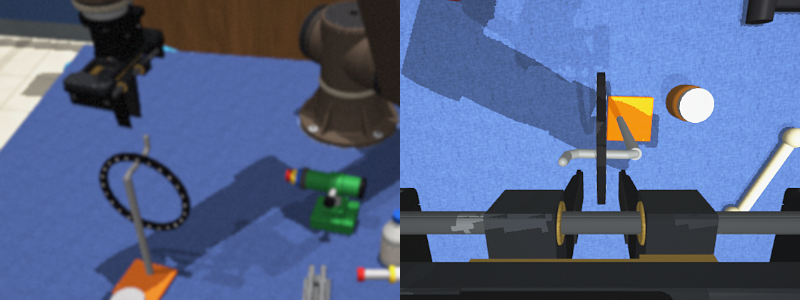

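The ring hangs mid-bar, clear of the gripper, and the jar is untouched. Next is the boom.

```bash
python3 -m inch '{"dp":[[10,50,10],[20,105,10],[30,160,10],[40,215,10],[50,270,10],[60,320,-20],[67,353,-60],[67,353,-120]],"angular":[[0,0,3],[0,0,6],[0,0,9],[0,0,12],[0,0,15],[0,0,17.5],[0,0,17.5],[0,0,17.5]]}' 0 20
python3 - <<'E'
from h import *
np.set_printoptions(precision=4,suppress=True)
w=load('w1')
for p in [(215,185),(154,190),(103,194),(62,198)]: print(atz(w,*p,.1))
E
```

```text
t: 11.72
tool_pos: [0.6146, 0.0427, 0.2156]
eef_rot: [0.654, 0.757, 0.001, 0.001]
ft_force: [0.6, -0.9, -0.9]
width: 0.0002
finger_force: 0.0
[0.6121 0.0684 0.1   ]
[0.6027 0.1311 0.1   ]
[0.595  0.1839 0.1   ]
[0.5879 0.2266 0.1   ]
```

```bash
python3 -m inch '{"dp":[[1,-1,-50],[1,-1,-100],[1,-1,-127],[1,-1,-127],[0.5,3,-127],[0,7,-127],[-1,11,-127],[-1.5,15,-127]],"angular":[[0,0,0],[0,0,0],[0,0,0],[0,0,0],[0,0,0],[0,0,0],[0,0,0],[0,0,0]]}' && python3 -m inch '{"dp":[[-0.6,4,0],[-1.1,8,0],[-1.7,12,0],[-2.3,16,0],[-2.9,20,0],[-3.4,24,0],[-4,28,0],[-4,28,0]],"angular":[[0,0,0],[0,0,0],[0,0,0],[0,0,0],[0,0,0],[0,0,0],[0,0,0],[0,0,0]]}'
python3 - <<'E'
from h import *
a=snap('scene','s5');b=snap('wrist','w6')
A=cv2.resize(a['image'][150:330,220:460],(560,420))
cv2.imwrite('pics/v5.png',cv2.resize(np.hstack([A,b['image']]),(800,300))[:,:,::-1])
E
```

```text
t: 12.72
tool_pos: [0.6125, 0.0556, 0.0897]
eef_rot: [0.655, 0.756, 0.0, 0.0]
ft_force: [-0.7, -1.0, -0.7]
width: 0.0005
finger_force: 0.0
t: 13.72
tool_pos: [0.6083, 0.0839, 0.089]
eef_rot: [0.655, 0.756, 0.0, -0.0]
ft_force: [0.0, -0.4, -0.3]
width: 0.0002
finger_force: 0.0
```

View pics/v5.png

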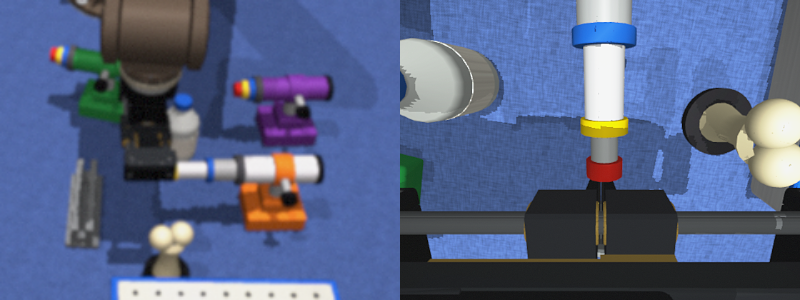

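The wrist view shows the red cap centred on the closed fingers, with the inner tube partly in and the yellow and blue collars still apart. I'll keep pushing.

```bash
python3 -m inch '{"dp":[[-0.6,4,0],[-1.1,8,0],[-1.7,12,0],[-2.3,16,0],[-2.9,20,0],[-3.4,24,0],[-4,28,0],[-4.6,32,0]],"angular":[[0,0,0],[0,0,0],[0,0,0],[0,0,0],[0,0,0],[0,0,0],[0,0,0],[0,0,0]]}' && python3 -m inch '{"dp":[[-0.6,4,0],[-1.1,8,0],[-1.7,12,0],[-2.3,16,0],[-2.9,20,0],[-3.4,24,0],[-4,28,0],[-4.6,32,0]],"angular":[[0,0,0],[0,0,0],[0,0,0],[0,0,0],[0,0,0],[0,0,0],[0,0,0],[0,0,0]]}'
```

```text
t: 14.82
tool_pos: [0.6036, 0.1148, 0.089]
eef_rot: [0.655, 0.756, -0.0, 0.0]
ft_force: [0.8, -9.6, -0.9]
width: 0.0008
finger_force: 4.5
t: 15.82
tool_pos: [0.599, 0.1464, 0.0891]
eef_rot: [0.655, 0.756, -0.001, 0.0]
ft_force: [0.1, -13.9, -0.3]
width: 0.0003
finger_force: 6.7
```

```bash
python3 -m inch '{"dp":[[-0.6,4,0],[-1.1,8,0],[-1.7,12,0],[-2.3,16,0],[-2.9,20,0],[-3.4,24,0],[-4,28,0],[-4.1,29,0]],"angular":[[0,0,0],[0,0,0],[0,0,0],[0,0,0],[0,0,0],[0,0,0],[0,0,0],[0,0,0]]}' && python3 -m inch '{"dp":[[-0.1,1,0],[-0.3,2,0]],"angular":[[0,0,0],[0,0,0]]}'&& python3 -m inch '{"dp":[[-0.1,1,0],[-0.3,2,0]],"angular":[[0,0,0],[0,0,0]]}'
```

```text
t: 16.82
tool_pos: [0.5947, 0.1753, 0.0891]
eef_rot: [0.655, 0.756, -0.001, 0.0]
ft_force: [-1.1, -13.1, 0.2]
width: -0.0001
finger_force: 6.5
t: 17.08
tool_pos: [0.5945, 0.1765, 0.0891]
eef_rot: [0.655, 0.756, -0.001, 0.0]
ft_force: [-0.2, -20.8, 0.8]
width: 0.001
finger_force: 10.5
t: 17.32
tool_pos: [0.5945, 0.1769, 0.0892]
eef_rot: [0.655, 0.756, -0.002, 0.001]
ft_force: [0.7, -32.9, 3.3]
width: 0.0002
finger_force: 16.1
```

The force has risen from 13 N to 33 N and the motion has stopped, so the outer tube is on its hard stop. I'll back off and check.

```bash
python3 -m inch '{"dp":[[0.6,-4,0],[2.5,-18,0],[5,-35,0],[5,-35,50],[5,-35,110],[5,-80,160],[5,-130,160],[5,-130,160]],"angular":[[0,0,0],[0,0,0],[0,0,0],[0,0,0],[0,0,0],[0,0,0],[0,0,0],[0,0,0]]}'
python3 - <<'E'
from h import *
b=snap('wrist','w7');c=snap('top','t3');a=snap('scene','s7')
C=cv2.resize(a['image'][130:310,100:340],(560,420))
cv2.imwrite('pics/v6.png',cv2.resize(np.hstack([C,b['image']]),(800,300))[:,:,::-1])
E
```

```text
t: 18.32
tool_pos: [0.5997, 0.0469, 0.2501]
eef_rot: [0.656, 0.755, 0.001, 0.001]
ft_force: [-0.2, 0.4, 0.3]
width: 0.0004
finger_force: 0.0
```

View pics/v6.png

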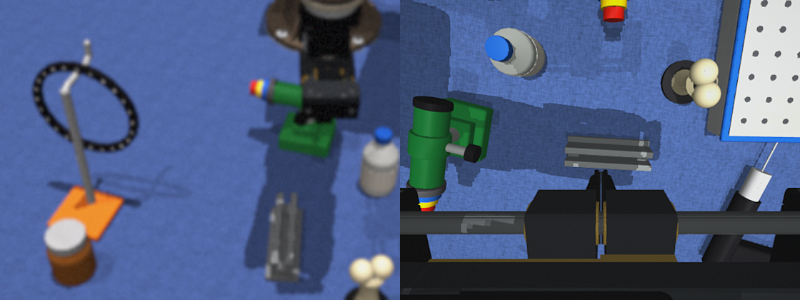

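The ring hangs steady on the hook, the red cap sits against the yellow collar, and the bystanders are standing. I'm handing in.

```bash
python3 -c "
from station import ctrl
print(ctrl.finish_job())"
```

```text
the job is handed in; nothing more can be done
None
```

I hung the ring on the J-hook and pushed all three tubes home to a hard stop, red then yellow then blue; the bottle, jar and bone model still stand where they were, and the job was handed in at about 18 s.

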